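# Load the cell tester, then hold the inspection light over it

### The arm

A 6-joint arm with a two-finger parallel gripper is mounted at the origin on the work surface. World frame = base frame: x ahead of the robot, y to its left, z up, the work surface at z = 0. Lengths are in m, angles in rad, forces in N, time in s.
With the tool pointing down it reaches from about 0.35 to 0.725 m from the base axis. Payload 4.3 kg.
Tool frame: the origin (TCP) lies midway between the tips of the shut fingers; the grasp point (between the pads) lies 19 mm behind it; z points along the fingers, y is the line along which they close (so a half turn about z gives the same grasp; the last joint's range is limited). The gripper opens to 85 mm and grips with 20 to 120 N. Pads are 22 mm wide; open, the fingers measure 114 mm over their backs; the gripper's body (76 mm by 85 mm) begins 54 mm behind the grasp point. The pads swing forward as they close: fully open they stand 13 mm farther back than shut.
Start: joints at [-1.301, 0.377, 0.081, 1.274, 0, 1.46], TCP at [0.213, -0.534, 0.231] pointing down, gripper open.
Joint ranges: [-2.72, 2.72], [-0.84, 1.66], [-1.02, 1.22], [-1.77, 2.12], [-1.37, 1.28], [-3.14, 3.14]. Speed limits (rad/s): [2.57, 2.57, 3.14, 3.14, 3.14, 3.14].

### API

Orientations are given as a unit quaternion [w, x, y, z].
In Python, from bench import * gives the robot as it stands.
- The arm moves only by the tool apply_moves, never from a script. Its argument "increments" is a list of rows, each an object of numbers: "hand": the finger opening in m, from 0 to 0.0854; "x", "y", "z": the shift along the world's x, y, z in m; "ax", "ay", "az": the turn, a rotation vector about the world's x, y, z in degrees. In form: [{"hand": .., "x": .., "y": .., "z": .., "ax": .., "ay": .., "az": ..}, ...]. A call has 1 to 20 rows; each row is the pose to reach, as a shift and turn from the pose commanded when the call began; what a row does not reach only later rows make up. A row lasts 1/10 s, in which the tool goes at most 50 mm and 8.59 degrees, less where a joint would pass 70% of its speed; a pose out of reach is approached as far as the arm can. A call with a gripper value outside its range is refused whole. The fingers move at their own pace and stop on an object; "newtons" is the grip in N (left out, the last holds). Time passes only in rows, so rows that repeat a pose let the fingers close. It gives the time, the measured TCP pose, the force, the opening and the grip force at its end, in the units of the state.
- sense(): the state, without advancing time (a new reading comes with each control period).
- get_image(name): name is "scene" or "top" or "wrist"; returns a dict with "img" (420x560x3 uint8, red, green, blue), "fov_y" (degrees; the focal length in pixels is half the picture's height over the tangent of half this angle, whatever the lens; pixels are square), "cx", "cy" (the principal point, pixels), "R" (3x3) and "t" (3): a world point X has camera coordinates R X + t. Camera axes: x right, y down, z forward; pixel columns grow to the right and rows downward; lengths in m; the calibration is good to about 2 mm. The wrist camera is an equidistant fisheye: a pixel r from the principal point sees the ray r / f radians off the axis. A picture is of the moment at which its call begins. There is no depth.
- close_job(): hands the job in; it is judged then, once.
The state is a dict: "time": time; "joints": joint angles; "joint_velocities": joint speeds; "joint_efforts": joint torques, N m; "tcp_pos": TCP position; "orientation": TCP orientation; "force": force on the tool from outside, world axes, zero at the start; "wrist_torque": the same for the moment, N m; "gripper_width": finger opening in m; "finger_force": force on a finger pad.
Only numpy, scipy, OpenCV 4.12 (cv2) and the standard library are available. Lean on these libraries where they do the work, as an engineer would, in place of code of your own. Each camera call takes 0.05 s, during which the arm holds its last target. There are 200 camera calls.

### The job

Take the two green battery cells out of the black supply rack one by one and seat them, positive end up as they stand, in the two empty bores of the white cell tester, leaving the orange reject cell in the rack. Then draw the black inspection light out of its slanted holder, turn it upright with its lens straight down, and hold it still over the middle of the tester with the lens about 5 cm above the tops of the cells, touching nothing. The program finishes while still holding the light up there; leave everything else on the bench where it is.

Things in the scene. Friction and masses are not known exactly. Their poses are not given: they have to be found in the camera images.
- cell_1_mid (a point): green cell to load, 21 mm diameter, 70 mm tall, about 70 g, upright, steel positive end up, in one of the three pockets of the black rack (pocket floor 6 mm above the bench, 23 mm wide, 12 mm deep: 58 mm of the cell stands free). The point is its centre, 35 mm above its underside; z along the cell to the positive end
- cell_2_mid (a point): the other green cell to be loaded, same in everything
- reject_mid (a point): orange reject cell, same size, in the remaining rack pocket; stays there. The point is its centre
- rack: black supply rack fixed to the bench, 170 x 50 x 18 mm, three pockets in a row along its x at -60, 0 and +60 mm; which cell stands in which varies. Origin: centre of its underside
- tester: white block fixed to the bench, 56 x 160 x 30 mm (x, y, z), four bores in a row along its y at -54, -18, +18, +54 mm: 25 mm wide, mouth funnelled to 31 mm over the top 4 mm, 25 mm deep, floor 5 mm above the bench. Two hold a cell, two are empty; which varies. A seated cell's top is 75 mm, its centre 40 mm above the bench. Fingers have most room closing along the tester's x. Origin: centre of underside
- bore_a_mouth (a point): one empty bore: centre of its mouth, level with the tester's top, 30 mm above the bench; a brass contact disc shows on its floor
- bore_b_mouth (a point): the other empty bore, likewise
- loaded_1_mid (a point): green cell already in the tester, same size as the others; stays there. The point is its centre
- loaded_2_mid (a point): second green cell already in the tester; stays there. The point is its centre
- holder: fixed light holder: dark steel base 110 x 80 x 8 mm, grey sleeve (33 mm outside, 26 inside, 55 long) leaning 40 degrees (0.70 rad) from vertical, its mouth towards the holder's own -x (roughly to the robot). Origin: centre of underside; the sleeve's lower end is centred 30 mm along +x and 24 mm up, its mouth at about -5 mm in x, 66 mm up
- light_mid (a point): inspection light: straight black round rod, 22 mm diameter, 140 mm long, about 120 g, yellow band near the tail. It starts lens down in the slanted sleeve, 51 mm deep with 2 mm play, 89 mm standing out, and slides out freely along its axis. The point is the middle of its length; z runs along it from lens to tail, so z straight up means lens straight down
- light_lens (a point): centre of the light's lens end, 70 mm from its middle towards -z of the light
- cutters: red-handled flush cutters lying on the mat, about 130 mm; leave alone
- screwdriver: orange screwdriver, 160 mm, lying behind the tester; leave alone
- strip_roll: steel roll of nickel strip, 64 mm diameter, 12 mm high; leave alone
- small_pack: small green battery pack, 66 x 70 x 22 mm; leave alone
- controller: black radio controller, 100 x 160 x 40 mm; leave alone
- meter: yellow multimeter lying flat, 140 x 75 x 32 mm; leave alone
Mind the look-alikes: they are no part of the job. Leave any yellow look-alike of the part that bears cell_1_mid alone.

How it is judged:
On the way, in this order (a step that is already met when the one before it is completed fails the run):
1. one green cell is seated in an empty bore and let go ((((horizontal distance between cell_1_mid and bore_a_mouth below 0.008 m and height (world z) of cell_1_mid below 0.045 m and angle between cell_1_mid's own z axis and vertical below 0.2 rad) and contact force between cell_1 and the fingers below 0.1 N) or ((horizontal distance between cell_1_mid and bore_b_mouth below 0.008 m and height (world z) of cell_1_mid below 0.045 m and angle between cell_1_mid's own z axis and vertical below 0.2 rad) and contact force between cell_1 and the fingers below 0.1 N) or ((horizontal distance between cell_2_mid and bore_a_mouth below 0.008 m and height (world z) of cell_2_mid below 0.045 m and angle between cell_2_mid's own z axis and vertical below 0.2 rad) and contact force between cell_2 and the fingers below 0.1 N) or ((horizontal distance between cell_2_mid and bore_b_mouth below 0.008 m and height (world z) of cell_2_mid below 0.045 m and angle between cell_2_mid's own z axis and vertical below 0.2 rad) and contact force between cell_2 and the fingers below 0.1 N))), for 0.2 s.
2. both green cells are seated, one in each empty bore, and let go ((((horizontal distance between cell_1_mid and bore_a_mouth below 0.008 m and height (world z) of cell_1_mid below 0.045 m and angle between cell_1_mid's own z axis and vertical below 0.2 rad) and (horizontal distance between cell_2_mid and bore_b_mouth below 0.008 m and height (world z) of cell_2_mid below 0.045 m and angle between cell_2_mid's own z axis and vertical below 0.2 rad)) or ((horizontal distance between cell_1_mid and bore_b_mouth below 0.008 m and height (world z) of cell_1_mid below 0.045 m and angle between cell_1_mid's own z axis and vertical below 0.2 rad) and (horizontal distance between cell_2_mid and bore_a_mouth below 0.008 m and height (world z) of cell_2_mid below 0.045 m and angle between cell_2_mid's own z axis and vertical below 0.2 rad))) and contact force between each of cell_1, cell_2 and the fingers below 0.1 N), for 0.2 s.
3. the light is out of its holder, raised in the fingers (distance between light_lens and holder above 0.12 m and height (world z) of light_lens above 0.06 m and contact force between light and the fingers above 1 N), for 0.1 s.
At the end, for the whole second after the job is handed in: Both green cells down in the two bores, one each (8 mm sideways, tilt < 0.2 rad), let go; light held still in the fingers, lens down within 0.2 rad, within 35 mm of over the tester's centre, 15-100 mm above the cells, touching nothing; loaded cells moved < 15 mm, reject < 20, the rest < 30 (all of step 2 and angle between light_mid's own z axis and vertical below 0.2 rad and horizontal distance between light_lens and tester below 0.035 m and height (world z) of light_lens between 0.09 and 0.175 m and contact force between light and the fingers above 1 N and linear speed of light below 0.03 m/s and contact force between light and tester below 0.1 N and contact force between light and cell_1 below 0.1 N and contact force between light and cell_2 below 0.1 N and contact force between light and loaded_1 below 0.1 N and contact force between light and loaded_2 below 0.1 N and contact force between light and holder below 0.1 N and distance of reject_mid from where it was at the start of the episode below 0.02 m and distance of each of loaded_1_mid, loaded_2_mid from where it was at the start of the episode below 0.015 m and distance of each of cutters, screwdriver, strip_roll, small_pack, controller, meter from where it was at the start of the episode below 0.03 m); the arm keeps its last pose, push and grip.
It fails at once if the reject, a cell already loaded or another bystander is disturbed (distance of reject_mid from where it was at the start of the episode above 0.02 m or distance of any of loaded_1_mid, loaded_2_mid from where it was at the start of the episode above 0.015 m or distance of any of cutters, screwdriver, strip_roll, small_pack, controller, meter from where it was at the start of the episode above 0.03 m).
It also fails if it takes over 72 s, if anything falls off the work surface, if the arm or the gripper's body presses on something with over 40 N, if the wrist force passes 120 N, or if a joint passes its speed limit or range.

## Working session

There is one attempt and no reset: what is moved stays moved. The work goes in short steps, Python scripts to look and compute and a tool call to move; the robot and the scene stay as the last step left them, time stands still between calls to the robot, and variables do not carry over. Pictures are saved under pics/ and viewed, at most 10 in all, crops included, and the job is handed in when it is done.

Besides the shell and the picture viewer there is one more tool, called as name(argument=value, ...) on one line, values as JSON. apply_moves: Moves the arm, as the interface text tells. Its arguments: {"type":"object","properties":{"increments":{"type":"array"},"newtons":{"type":"number"}},"required":["increments"]}

```bash
mkdir -p pics; cat > h.py <<'E'
from bench import *
import numpy as np, cv2
def ray(c,u,v):
    f=210/np.tan(np.radians(c["fov_y"])/2)
    d=np.array([(u-c["cx"])/f,(v-c["cy"])/f,1.]); R=np.array(c["R"]);t=np.array(c["t"])
    if c.get("fish"):
        a=np.array([u-c["cx"],v-c["cy"]]);r=np.hypot(*a)+1e-9
        d=np.r_[a/r*np.sin(r/f),np.cos(r/f)]
    return -R.T@t, R.T@d
def onz(c,u,v,z):
    o,d=ray(c,u,v); return o+d*(z-o[2])/d[2]
def get(n):
    c=get_image(n); c["fish"]=n=="wrist"; return c
def save(c,n,s=1): cv2.imwrite("pics/"+n,cv2.cvtColor(np.asarray(c["img"]),cv2.COLOR_RGB2BGR))
E
python3 - <<'E'
from h import *
import pickle
for n in ("top","scene"):
    c=get(n); save(c,n+"0.png"); pickle.dump(c,open(n+".pkl","wb")); print(n,c["fov_y"],ray(c,280,210))
print(sense())
E
```

```text
top 47.42198221717289 (array([ 0.33829307, -0.04972107,  1.20523965]), array([ 0.21316756,  0.02591851, -0.97701014]))
scene 44.22334794488057 (array([ 1.10383982, -0.81766   ,  0.74563147]), array([-0.4745743 ,  0.66294735, -0.57905879]))
{'time': 0.1, 'joints': array([-1.30132438e+00,  3.78015918e-01,  7.97871012e-02,  1.27441637e+00,
       -2.05964474e-05,  1.46050198e+00]), 'joint_velocities': array([-1.71174783e-03, -1.96503215e-03,  3.05675077e-03, -6.50639356e-05,
        3.56074046e-03, -1.44107281e-03]), 'joint_efforts': array([ 1.07275722e-03, -4.64694250e+01,  2.70582372e+01,  1.20152137e-02,
       -4.03853880e-05,  4.60248671e-06]), 'tcp_pos': array([ 0.21300059, -0.53346411,  0.23045022]), 'orientation': array([-9.20685662e-04,  9.82025875e-01,  1.88744073e-01, -8.37623051e-05]), 'force': array([ 0.82116627,  1.01932254, -0.02085832]), 'wrist_torque': array([ 0.02519878, -0.03392189,  0.00698106]), 'finger_force': 0.0, 'gripper_width': 0.08520559376540983}
```

View pics/top0.png

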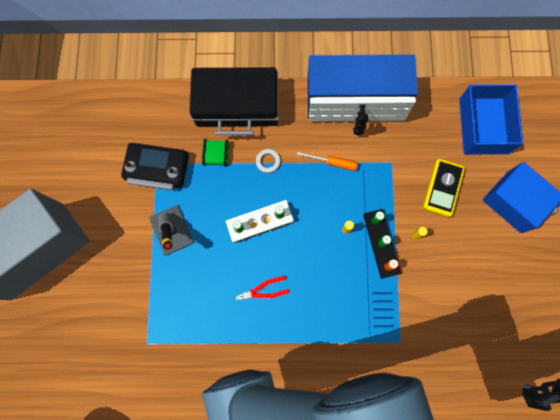

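View pics/scene0.png

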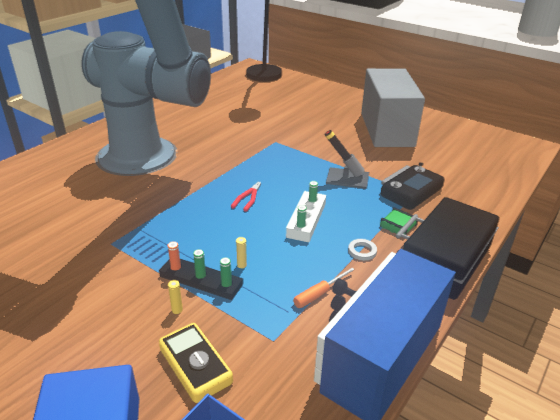

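The top view shows the rack cells, green at (378,217) and (386,240) with the orange reject at (392,265). The tester is at (260,220) with its end bores loaded and the two middle ones empty. The holder and light are at (170,235), and there are yellow look-alikes at (348,227) and (421,233).

```bash
python3 - <<'E'
from h import *
import pickle
c=pickle.load(open("top.pkl","rb")); im=np.asarray(c["img"])
a=cv2.resize(im[190:265,140:305],None,fx=4.8,fy=4.8,interpolation=cv2.INTER_CUBIC)[:,:790]
b=cv2.resize(im[200:285,335:435],None,fx=2.8,fy=2.8,interpolation=cv2.INTER_CUBIC)
o=np.zeros((600,792,3),np.uint8);o[:a.shape[0],:a.shape[1]]=a;o[362:600,:280]=b[:238]
cv2.imwrite("pics/crop.png",o[:,:,::-1])
hsv=cv2.cvtColor(im,cv2.COLOR_RGB2HSV)
# tester white top
m=cv2.inRange(hsv,(0,0,170),(179,60,255)); m[:195]=0;m[250:]=0;m[:,:220]=0;m[:,300:]=0
m=cv2.morphologyEx(m,cv2.MORPH_CLOSE,np.ones((9,9)))
k=max(cv2.findContours(m,0,2)[0],key=cv2.contourArea); r=cv2.minAreaRect(k);bx=cv2.boxPoints(r)
print("tester",r,[np.round(onz(c,*p,.03),3) for p in bx],np.round(onz(c,*r[0],.03),4))
m=cv2.inRange(hsv,(0,0,0),(179,255,60)); m[:205]=0;m[280:]=0;m[:,:360]=0;m[:,405:]=0
k=max(cv2.findContours(m,0,2)[0],key=cv2.contourArea); r=cv2.minAreaRect(k);bx=cv2.boxPoints(r)
print("rack",r,[np.round(onz(c,*p,.018),3) for p in bx],np.round(onz(c,*r[0],.018),4))
for n,lo,hi in(("green",(60,100,30),(90,255,200)),("orange",(3,150,120),(14,255,255)),("yel",(20,150,100),(35,255,255))):
    m=cv2.inRange(hsv,lo,hi); N,l,s,ce=cv2.connectedComponentsWithStats(m)
    for i in range(1,N):
        if s[i,4]>8 and 190<ce[i][1]<290: print(n,s[i],np.round(ce[i],1),np.round(onz(c,*ce[i],.04),3))
E
```

```text
tester ((259.0787353515625, 220.4910125732422), (22.392414093017578, 64.5135269165039), 70.94229125976562) [array([0.569, 0.119, 0.03 ]), array([ 0.622, -0.034,  0.03 ]), array([ 0.567, -0.052,  0.03 ]), array([0.515, 0.1  , 0.03 ])] [0.5682 0.0339 0.03  ]
rack ((382.061767578125, 243.2646026611328), (66.97662353515625, 20.45822525024414), 74.24882507324219) [array([ 0.586, -0.229,  0.018]), array([ 0.6  , -0.279,  0.018]), array([ 0.437, -0.317,  0.018]), array([ 0.423, -0.268,  0.018])] [ 0.5104 -0.2736  0.018 ]
green [371 211  14  14  84] [375.9 219.4] [ 0.567 -0.257  0.04 ]
green [276 212   8   6  31] [279.7 214.8] [ 0.58  -0.018  0.04 ]
green [236 225   7   7  28] [239.5 228.8] [0.546 0.082 0.04 ]
green [377 234  11  14  76] [381.7 242.1] [ 0.51  -0.269  0.04 ]
orange [    0    76   560   344 78963] [241.3 235.6] [0.529 0.077 0.04 ]
orange [384 261  13   9  48] [388.1 266.1] [ 0.451 -0.282  0.04 ]
yel [422 159  43  59 654] [440.7 190.1] [ 0.641 -0.423  0.04 ]
yel [264 218   5   4  16] [266.2 219.6] [0.568 0.015 0.04 ]
yel [343 221  11  12  71] [347.5 227.4] [ 0.547 -0.186  0.04 ]
yel [252 222   4   5  12] [253.2 224.2] [0.557 0.048 0.04 ]
yel [412 226  16  14 128] [419.3 232.9] [ 0.532 -0.362  0.04 ]
yel [162 238  10   6  30] [165.4 240. ] [0.519 0.264 0.04 ]
```

View pics/crop.png

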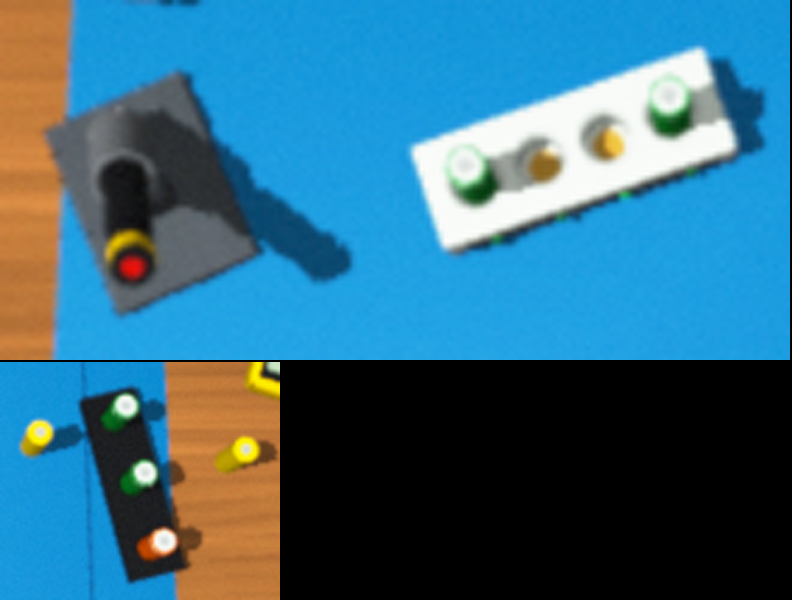

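The enlarged crop shows the two middle bores empty at crop (545,160) and (603,138), the light's tail at (132,268), and the rack cell tops at (126,405), (146,472) and (163,541).

```bash
python3 - <<'E'
from h import *
import pickle
c=pickle.load(open("top.pkl","rb"))
for p in ((126,405),(146,472),(163,541)): print("rackcell",np.round(onz(c,335+p[0]/2.8,200+(p[1]-362)/2.8,.076),4))
for p in ((467,165),(670,98)): print("loaded top",np.round(onz(c,140+p[0]/4.8,190+p[1]/4.8,.075),4))
for p in ((540,157),(600,136)): print("mouth",np.round(onz(c,140+p[0]/4.8,190+p[1]/4.8,.03),4))
q=[]
for p in ((46,130),(182,70),(258,252),(120,312)): q.append(onz(c,140+p[0]/4.8,190+p[1]/4.8,.008))
q=np.array(q); o=q.mean(0); d=(q[0]+q[1]-q[2]-q[3])[:2]; e=(q[0]+q[3]-q[1]-q[2])[:2]; d/=np.hypot(*d);e/=np.hypot(*e)
print("holder",o,np.degrees(np.arctan2(d[1],d[0])),np.degrees(np.arctan2(e[1],e[0])))
s,k=np.sin(.698),np.cos(.698)
for L in (89,): print("tail pred",o[:2]+d*(-.005-L/1e3*s), .066+L/1e3*k)
print("tail seen",onz(c,140+132/4.8,190+266/4.8,.134))
E
```

```text
rackcell [ 0.5698 -0.2607  0.076 ]
rackcell [ 0.5115 -0.2752  0.076 ]
rackcell [ 0.4526 -0.2868  0.076 ]
loaded top [0.5502 0.0831 0.075 ]
loaded top [ 0.5839 -0.0187  0.075 ]
mouth [0.5626 0.0503 0.03  ]
mouth [0.5736 0.0191 0.03  ]
holder [0.55028509 0.258069   0.008     ] 24.212864838176802 114.05694421164452
tail pred [0.49355775 0.23255941] 0.13418548919833667
tail seen [0.49177626 0.23319719 0.134     ]
```

apply_moves(increments=[{"hand": 0.05,"x": 0.05,"y": 0.04,"z": 0,"az": -4},{"x": 0.1,"y": 0.08,"az": -9,"hand": 0.05},{"x": 0.15,"y": 0.12,"az": -9,"hand": 0.05},{"x": 0.2,"y": 0.15,"az": -9,"hand": 0.05},{"x": 0.25,"y": 0.19,"az": -9,"hand": 0.05},{"x": 0.29,"y": 0.22,"az": -9,"hand": 0.05},{"x": 0.32,"y": 0.25,"az": -9,"hand": 0.05},{"x": 0.35,"y": 0.272,"az": -9,"z": -0.03,"hand": 0.05},{"x": 0.355,"y": 0.274,"az": -9,"z": -0.06,"hand": 0.05},{"x": 0.355,"y": 0.274,"az": -9,"z": -0.06,"hand": 0.05},{"x": 0.355,"y": 0.274,"az": -9,"z": -0.06,"hand": 0.05}])

```text
invalid input
```

apply_moves(increments=[{"hand": 0.05,"x": 0.05,"y": 0.04,"z": 0,"ax": 0,"ay": 0,"az": -4},{"hand": 0.05,"x": 0.1,"y": 0.08,"z": 0,"ax": 0,"ay": 0,"az": -9},{"hand": 0.05,"x": 0.15,"y": 0.12,"z": 0,"ax": 0,"ay": 0,"az": -9},{"hand": 0.05,"x": 0.2,"y": 0.15,"z": 0,"ax": 0,"ay": 0,"az": -9},{"hand": 0.05,"x": 0.25,"y": 0.19,"z": 0,"ax": 0,"ay": 0,"az": -9},{"hand": 0.05,"x": 0.29,"y": 0.22,"z": 0,"ax": 0,"ay": 0,"az": -9},{"hand": 0.05,"x": 0.32,"y": 0.25,"z": 0,"ax": 0,"ay": 0,"az": -9},{"hand": 0.05,"x": 0.35,"y": 0.271,"z": -0.03,"ax": 0,"ay": 0,"az": -9},{"hand": 0.05,"x": 0.356,"y": 0.273,"z": -0.06,"ax": 0,"ay": 0,"az": -9},{"hand": 0.05,"x": 0.356,"y": 0.273,"z": -0.06,"ax": 0,"ay": 0,"az": -9},{"hand": 0.05,"x": 0.356,"y": 0.273,"z": -0.06,"ax": 0,"ay": 0,"az": -9}], newtons=40)

```text
time: 1.2
tcp_pos: [0.5684, -0.2587, 0.1681]
orientation: [-0.002, 0.994, 0.113, -0.002]
force: [0.0, 0.1, -0.6]
gripper_width: 0.0496
finger_force: 0.0
```

```bash
python3 - <<'E'
from h import *
print(sense()["tcp_pos"])
c=get("wrist");save(c,"w1.png");im=np.asarray(c["img"]);print(ray(c,280,210),c["fov_y"],c["cx"],c["cy"])
hsv=cv2.cvtColor(im,cv2.COLOR_RGB2HSV)
for n,lo,hi in(("green",(60,100,30),(90,255,200)),("steel",(0,0,190),(179,40,255))):
    m=cv2.inRange(hsv,lo,hi); N,l,s,ce=cv2.connectedComponentsWithStats(m)
    for i in range(1,N):
        if s[i,4]>60: print(n,s[i],np.round(ce[i],1),np.round(onz(c,*ce[i],.076),4))
E
```

```text
[ 0.56840693 -0.2587417   0.16813431]
(array([ 0.6435841 , -0.24333656,  0.30962972]), array([-0.29830692, -0.08461945, -0.95071159])) 65.70646984690485 273.54993086077536 207.08765170523324
green [ 27 118  30  23 474] [ 42.2 128.1] [ 0.5961 -0.0494  0.076 ]
green [263 175  25  21 336] [274.7 184.1] [ 0.5889 -0.2557  0.076 ]
green [263 193  26  27  79] [278.1 207.7] [ 0.5717 -0.2623  0.076 ]
green [263 236  24  30 554] [274.9 249.9] [ 0.5371 -0.2678  0.076 ]
steel [ 39   0  40  21 398] [55.5 10.2] [ 0.6988 -0.0423  0.076 ]
steel [   0   95   70   73 2397] [ 32.3 133. ] [ 0.5902 -0.0376  0.076 ]
steel [478 127  16  25 131] [485.1 138.7] [ 0.6688 -0.4165  0.076 ]
steel [264 196  23  21 380] [274.9 206. ] [ 0.5725 -0.2597  0.076 ]
steel [174 205  10  10  81] [178.6 209.5] [ 0.5528 -0.1873  0.076 ]
steel [  3 262  17  10 102] [ 11.7 265.7] [4.438e-01 4.000e-04 7.600e-02]
steel [265 267  21  18 295] [275.3 275.6] [ 0.5143 -0.2734  0.076 ]
steel [267 325  18  13 175] [275.1 330.9] [ 0.457  -0.2866  0.076 ]
```

View pics/w1.png

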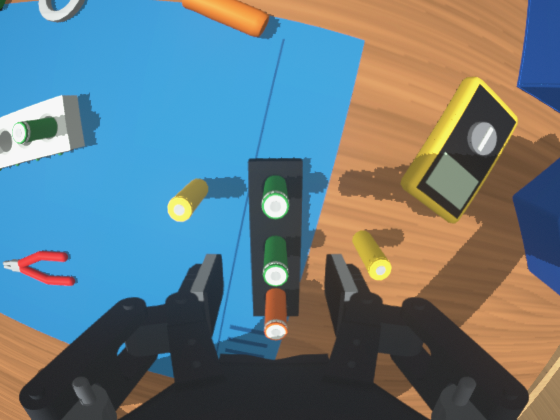

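The wrist view shows the first green cell's top at (275,206), centred between the fingers, and the second at (275,276). It agrees with the top view to about 3 mm.

apply_moves(increments=[{"hand": 0.05,"x": 0.002,"y": 0,"z": -0.04,"ax": 0,"ay": 0,"az": 0},{"hand": 0.05,"x": 0.002,"y": 0,"z": -0.075,"ax": 0,"ay": 0,"az": 0},{"hand": 0.05,"x": 0.002,"y": 0,"z": -0.105,"ax": 0,"ay": 0,"az": 0},{"hand": 0.05,"x": 0.002,"y": 0,"z": -0.13,"ax": 0,"ay": 0,"az": 0},{"hand": 0.05,"x": 0.002,"y": 0,"z": -0.13,"ax": 0,"ay": 0,"az": 0},{"hand": 0.03,"x": 0.002,"y": 0,"z": -0.13,"ax": 0,"ay": 0,"az": 0},{"hand": 0.01,"x": 0.002,"y": 0,"z": -0.13,"ax": 0,"ay": 0,"az": 0},{"hand": 0.01,"x": 0.002,"y": 0,"z": -0.13,"ax": 0,"ay": 0,"az": 0},{"hand": 0.01,"x": 0.002,"y": 0,"z": -0.13,"ax": 0,"ay": 0,"az": 0},{"hand": 0.01,"x": 0.002,"y": 0,"z": -0.13,"ax": 0,"ay": 0,"az": 0}], newtons=40)

```text
time: 2.25
tcp_pos: [0.572, -0.2612, 0.0435]
orientation: [0.001, 0.994, 0.111, 0.001]
force: [-2.0, 2.8, 6.8]
gripper_width: 0.0199
finger_force: 39.0
```

apply_moves(increments=[{"hand": 0.01,"x": 0,"y": 0,"z": 0.015,"ax": 0,"ay": 0,"az": 0},{"hand": 0.01,"x": 0,"y": 0,"z": 0.05,"ax": 0,"ay": 0,"az": 0},{"hand": 0.01,"x": 0,"y": 0,"z": 0.09,"ax": 0,"ay": 0,"az": 0},{"hand": 0.01,"x": 0,"y": 0,"z": 0.115,"ax": 0,"ay": 0,"az": 0},{"hand": 0.01,"x": 0,"y": 0.02,"z": 0.115,"ax": 0,"ay": 0,"az": 8},{"hand": 0.01,"x": -0.001,"y": 0.05,"z": 0.115,"ax": 0,"ay": 0,"az": 16},{"hand": 0.01,"x": -0.002,"y": 0.08,"z": 0.115,"ax": 0,"ay": 0,"az": 24},{"hand": 0.01,"x": -0.003,"y": 0.11,"z": 0.115,"ax": 0,"ay": 0,"az": 32},{"hand": 0.01,"x": -0.004,"y": 0.14,"z": 0.115,"ax": 0,"ay": 0,"az": 40},{"hand": 0.01,"x": -0.005,"y": 0.17,"z": 0.115,"ax": 0,"ay": 0,"az": 48},{"hand": 0.01,"x": -0.006,"y": 0.2,"z": 0.115,"ax": 0,"ay": 0,"az": 56},{"hand": 0.01,"x": -0.007,"y": 0.23,"z": 0.115,"ax": 0,"ay": 0,"az": 64},{"hand": 0.01,"x": -0.008,"y": 0.26,"z": 0.115,"ax": 0,"ay": 0,"az": 72},{"hand": 0.01,"x": -0.009,"y": 0.285,"z": 0.115,"ax": 0,"ay": 0,"az": 80},{"hand": 0.01,"x": -0.01,"y": 0.3,"z": 0.115,"ax": 0,"ay": 0,"az": 88},{"hand": 0.01,"x": -0.01,"y": 0.311,"z": 0.115,"ax": 0,"ay": 0,"az": 96},{"hand": 0.01,"x": -0.01,"y": 0.311,"z": 0.115,"ax": 0,"ay": 0,"az": 96},{"hand": 0.01,"x": -0.01,"y": 0.311,"z": 0.115,"ax": 0,"ay": 0,"az": 96},{"hand": 0.01,"x": -0.01,"y": 0.311,"z": 0.115,"ax": 0,"ay": 0,"az": 96}])

```text
time: 4.15
tcp_pos: [0.5615, 0.0492, 0.1567]
orientation: [0.001, 0.584, 0.812, 0.0]
force: [-0.5, 0.0, -0.5]
gripper_width: 0.0201
finger_force: 39.0
```

```bash
python3 - <<'E'
from h import *
print(sense()["tcp_pos"],sense()["joints"])
c=get("wrist");save(c,"w2.png");t=get("top");save(t,"t2.png")
im=np.asarray(c["img"]);hsv=cv2.cvtColor(im,cv2.COLOR_RGB2HSV)
m=cv2.inRange(hsv,(0,0,190),(179,40,255)); N,l,s,ce=cv2.connectedComponentsWithStats(m)
for i in range(1,N):
    if s[i,4]>60: print(s[i],np.round(ce[i],1),np.round(onz(c,*ce[i],.075),4),np.round(onz(c,*ce[i],.03),4))
E
```

```text
[0.56154444 0.04916671 0.15669634] [-2.48980254e-02  3.84667994e-01 -1.03592547e-01  1.08161235e+00
 -5.42732955e-04  1.22117249e+00]
[102  94  11  39 254] [106.6 117.9] [0.4206 0.0803 0.075 ] [0.397  0.0723 0.03  ]
[ 243  123   68  135 5527] [277.9 180.9] [0.5568 0.0734 0.075 ] [0.5606 0.064  0.03  ]
[266 152  24  24 453] [277.6 163.4] [0.5526 0.0851 0.075 ] [0.5556 0.0781 0.03  ]
[ 389  246   52   50 1034] [413.7 269.8] [0.6882 0.0395 0.075 ] [0.7185 0.0233 0.03  ]
[ 254  285   41   35 1133] [274.  302.3] [ 0.5865 -0.023   0.075 ] [ 0.5963 -0.0518  0.03  ]
```

View pics/w2.png

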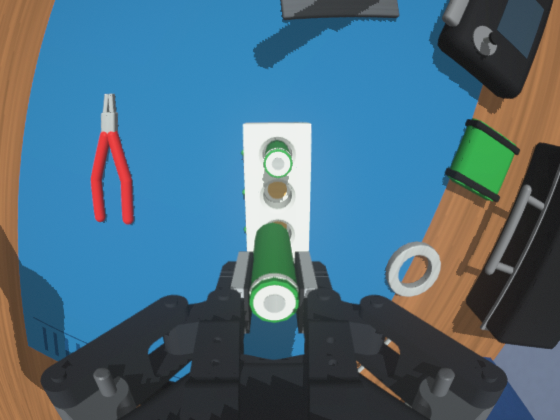

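The wrist view shows the cell held upright between the fingers, with the target bore at (278,194) next to the loaded cell at (278,163).

apply_moves(increments=[{"hand": 0.01,"x": 0.001,"y": 0.001,"z": -0.03,"ax": 0,"ay": 0,"az": 0},{"hand": 0.01,"x": 0.001,"y": 0.001,"z": -0.06,"ax": 0,"ay": 0,"az": 0},{"hand": 0.01,"x": 0.001,"y": 0.001,"z": -0.08,"ax": 0,"ay": 0,"az": 0},{"hand": 0.01,"x": 0.001,"y": 0.001,"z": -0.09,"ax": 0,"ay": 0,"az": 0},{"hand": 0.01,"x": 0.001,"y": 0.001,"z": -0.096,"ax": 0,"ay": 0,"az": 0},{"hand": 0.01,"x": 0.001,"y": 0.001,"z": -0.102,"ax": 0,"ay": 0,"az": 0},{"hand": 0.01,"x": 0.001,"y": 0.001,"z": -0.107,"ax": 0,"ay": 0,"az": 0},{"hand": 0.01,"x": 0.001,"y": 0.001,"z": -0.111,"ax": 0,"ay": 0,"az": 0},{"hand": 0.01,"x": 0.001,"y": 0.001,"z": -0.113,"ax": 0,"ay": 0,"az": 0},{"hand": 0.01,"x": 0.001,"y": 0.001,"z": -0.113,"ax": 0,"ay": 0,"az": 0}])

```text
time: 5.25
tcp_pos: [0.5629, 0.051, 0.0434]
orientation: [0.001, 0.582, 0.813, 0.001]
force: [3.5, 0.9, -2.5]
gripper_width: 0.0199
finger_force: 38.9
```

apply_moves(increments=[{"hand": 0.05,"x": 0,"y": 0,"z": 0,"ax": 0,"ay": 0,"az": 0},{"hand": 0.05,"x": 0,"y": 0,"z": 0,"ax": 0,"ay": 0,"az": 0},{"hand": 0.05,"x": 0,"y": 0,"z": 0,"ax": 0,"ay": 0,"az": 0},{"hand": 0.05,"x": 0,"y": 0,"z": 0,"ax": 0,"ay": 0,"az": 0},{"hand": 0.05,"x": 0,"y": 0,"z": 0.03,"ax": 0,"ay": 0,"az": 0},{"hand": 0.05,"x": 0,"y": 0,"z": 0.07,"ax": 0,"ay": 0,"az": 0},{"hand": 0.05,"x": 0,"y": 0,"z": 0.115,"ax": 0,"ay": 0,"az": 0},{"hand": 0.05,"x": 0,"y": 0,"z": 0.115,"ax": 0,"ay": 0,"az": 0}])

```text
time: 6.05
tcp_pos: [0.5665, 0.0509, 0.1651]
orientation: [0.005, 0.582, 0.813, 0.003]
force: [1.9, -0.7, 0.9]
gripper_width: 0.0498
finger_force: 0.0
```

```bash
python3 - <<'E'
from h import *
print(sense()["tcp_pos"])
c=get("wrist");save(c,"w3.png")
im=np.asarray(c["img"]);hsv=cv2.cvtColor(im,cv2.COLOR_RGB2HSV)
m=cv2.inRange(hsv,(0,0,190),(179,40,255)); N,l,s,ce=cv2.connectedComponentsWithStats(m)
for i in range(1,N):
    if s[i,4]>60: print(s[i],np.round(ce[i],1),np.round(onz(c,*ce[i],.075),4),np.round(onz(c,*ce[i],.03),4))
E
```

```text
[0.5664879  0.05085734 0.16509245]
[ 99  94  12  38 297] [104.3 114.9] [0.4202 0.0822 0.075 ] [0.3967 0.0745 0.03  ]
[ 236  122   67  167 6633] [269.2 198. ] [0.5615 0.059  0.075 ] [0.5655 0.0469 0.03  ]
[258 150  23  23 425] [269. 161.] [0.5526 0.0852 0.075 ] [0.5548 0.0781 0.03  ]
[257 198  22  22 382] [267.5 208.7] [0.563  0.0507 0.075 ] [0.5672 0.0369 0.03  ]
[ 381  242   50   50 1031] [405.  265.8] [0.6904 0.0393 0.075 ] [0.7195 0.0233 0.03  ]
[261 283  20  17 265] [270.4 290.6] [ 0.5878 -0.0165  0.075 ] [ 0.5969 -0.0433  0.03  ]
```

View pics/w3.png

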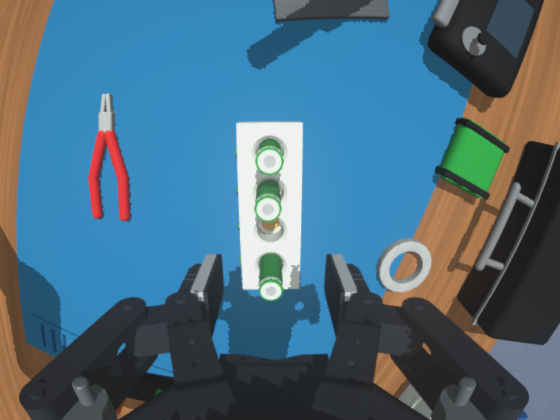

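The wrist view shows the first cell seated at (268,209), exactly 36 mm from its neighbour, and the last empty bore at (270,230). Next is the second cell.

apply_moves(increments=[{"hand": 0.05,"x": -0.002,"y": -0.02,"z": 0,"ax": 0,"ay": 0,"az": -8},{"hand": 0.05,"x": -0.006,"y": -0.05,"z": 0,"ax": 0,"ay": 0,"az": -16},{"hand": 0.05,"x": -0.011,"y": -0.08,"z": 0,"ax": 0,"ay": 0,"az": -24},{"hand": 0.05,"x": -0.016,"y": -0.11,"z": 0,"ax": 0,"ay": 0,"az": -32},{"hand": 0.05,"x": -0.021,"y": -0.14,"z": 0,"ax": 0,"ay": 0,"az": -40},{"hand": 0.05,"x": -0.026,"y": -0.17,"z": 0,"ax": 0,"ay": 0,"az": -48},{"hand": 0.05,"x": -0.031,"y": -0.2,"z": 0,"ax": 0,"ay": 0,"az": -56},{"hand": 0.05,"x": -0.036,"y": -0.23,"z": 0,"ax": 0,"ay": 0,"az": -64},{"hand": 0.05,"x": -0.041,"y": -0.26,"z": 0,"ax": 0,"ay": 0,"az": -72},{"hand": 0.05,"x": -0.045,"y": -0.29,"z": 0,"ax": 0,"ay": 0,"az": -80},{"hand": 0.05,"x": -0.049,"y": -0.315,"z": 0,"ax": 0,"ay": 0,"az": -88},{"hand": 0.05,"x": -0.049,"y": -0.325,"z": 0,"ax": 0,"ay": 0,"az": -96},{"hand": 0.05,"x": -0.049,"y": -0.325,"z": 0,"ax": 0,"ay": 0,"az": -96},{"hand": 0.05,"x": -0.049,"y": -0.325,"z": -0.02,"ax": 0,"ay": 0,"az": -96},{"hand": 0.05,"x": -0.049,"y": -0.325,"z": -0.03,"ax": 0,"ay": 0,"az": -96},{"hand": 0.05,"x": -0.049,"y": -0.325,"z": -0.03,"ax": 0,"ay": 0,"az": -96}])

```text
time: 7.7
tcp_pos: [0.5114, -0.2721, 0.1258]
orientation: [-0.002, 0.994, 0.112, -0.002]
force: [-0.6, -0.0, 0.2]
gripper_width: 0.0502
finger_force: 0.0
```

```bash
python3 - <<'E'
from h import *
print(sense()["tcp_pos"],sense()["orientation"])
c=get("wrist");save(c,"w4.png")
im=np.asarray(c["img"]);hsv=cv2.cvtColor(im,cv2.COLOR_RGB2HSV)
m=cv2.inRange(hsv,(0,0,190),(179,40,255)); N,l,s,ce=cv2.connectedComponentsWithStats(m)
for i in range(1,N):
    if s[i,4]>60: print(s[i],np.round(ce[i],1),np.round(onz(c,*ce[i],.076),4))
E
```

```text
[ 0.51142481 -0.27206816  0.1257897 ] [-0.00179598  0.99366318  0.11236594 -0.00203625]
[  0  33  37  26 596] [20.5 48.2] [ 0.604  -0.0637  0.076 ]
[508  64  16  27 165] [515.9  76.7] [ 0.6593 -0.4137  0.076 ]
[  0  74  40  34 788] [18.4 89.9] [ 0.573  -0.0685  0.076 ]
[ 454   90   57   69 1993] [482.3 124.3] [ 0.6158 -0.3929  0.076 ]
[148 136  13  14 146] [153.7 142.5] [ 0.5517 -0.1881  0.076 ]
[262 217  10  22 143] [266.7 227.7] [ 0.5133 -0.2681  0.076 ]
[264 297  24  20 374] [275.5 306.5] [ 0.456  -0.2871  0.076 ]
```

apply_moves(increments=[{"hand": 0.05,"x": 0.001,"y": 0,"z": -0.03,"ax": 0,"ay": 0,"az": 0},{"hand": 0.05,"x": 0.001,"y": 0,"z": -0.06,"ax": 0,"ay": 0,"az": 0},{"hand": 0.05,"x": 0.001,"y": 0,"z": -0.08,"ax": 0,"ay": 0,"az": 0},{"hand": 0.05,"x": 0.001,"y": 0,"z": -0.086,"ax": 0,"ay": 0,"az": 0},{"hand": 0.05,"x": 0.001,"y": 0,"z": -0.086,"ax": 0,"ay": 0,"az": 0},{"hand": 0.03,"x": 0.001,"y": 0,"z": -0.086,"ax": 0,"ay": 0,"az": 0},{"hand": 0.01,"x": 0.001,"y": 0,"z": -0.086,"ax": 0,"ay": 0,"az": 0},{"hand": 0.01,"x": 0.001,"y": 0,"z": -0.086,"ax": 0,"ay": 0,"az": 0},{"hand": 0.01,"x": 0.001,"y": 0,"z": -0.086,"ax": 0,"ay": 0,"az": 0},{"hand": 0.01,"x": 0.001,"y": 0,"z": -0.086,"ax": 0,"ay": 0,"az": 0}])

```text
time: 8.75
tcp_pos: [0.5152, -0.2741, 0.0439]
orientation: [0.0, 0.994, 0.111, 0.001]
force: [-0.6, 2.8, 6.7]
gripper_width: 0.0197
finger_force: 39.0
```

apply_moves(increments=[{"hand": 0.01,"x": 0,"y": 0,"z": 0.015,"ax": 0,"ay": 0,"az": 0},{"hand": 0.01,"x": 0,"y": 0,"z": 0.05,"ax": 0,"ay": 0,"az": 0},{"hand": 0.01,"x": 0,"y": 0,"z": 0.09,"ax": 0,"ay": 0,"az": 0},{"hand": 0.01,"x": 0,"y": 0,"z": 0.115,"ax": 0,"ay": 0,"az": 0},{"hand": 0.01,"x": 0.005,"y": 0.02,"z": 0.115,"ax": 0,"ay": 0,"az": 8},{"hand": 0.01,"x": 0.01,"y": 0.05,"z": 0.115,"ax": 0,"ay": 0,"az": 16},{"hand": 0.01,"x": 0.015,"y": 0.08,"z": 0.115,"ax": 0,"ay": 0,"az": 24},{"hand": 0.01,"x": 0.02,"y": 0.11,"z": 0.115,"ax": 0,"ay": 0,"az": 32},{"hand": 0.01,"x": 0.025,"y": 0.14,"z": 0.115,"ax": 0,"ay": 0,"az": 40},{"hand": 0.01,"x": 0.03,"y": 0.17,"z": 0.115,"ax": 0,"ay": 0,"az": 48},{"hand": 0.01,"x": 0.035,"y": 0.2,"z": 0.115,"ax": 0,"ay": 0,"az": 56},{"hand": 0.01,"x": 0.04,"y": 0.225,"z": 0.115,"ax": 0,"ay": 0,"az": 64},{"hand": 0.01,"x": 0.045,"y": 0.245,"z": 0.115,"ax": 0,"ay": 0,"az": 72},{"hand": 0.01,"x": 0.05,"y": 0.265,"z": 0.115,"ax": 0,"ay": 0,"az": 80},{"hand": 0.01,"x": 0.055,"y": 0.28,"z": 0.115,"ax": 0,"ay": 0,"az": 88},{"hand": 0.01,"x": 0.06,"y": 0.291,"z": 0.115,"ax": 0,"ay": 0,"az": 96},{"hand": 0.01,"x": 0.06,"y": 0.291,"z": 0.115,"ax": 0,"ay": 0,"az": 96},{"hand": 0.01,"x": 0.06,"y": 0.291,"z": 0.115,"ax": 0,"ay": 0,"az": 96},{"hand": 0.01,"x": 0.06,"y": 0.291,"z": 0.115,"ax": 0,"ay": 0,"az": 96}])

```text
time: 10.65
tcp_pos: [0.574, 0.0162, 0.1574]
orientation: [0.0, 0.584, 0.812, -0.0]
force: [0.7, 0.0, -0.7]
gripper_width: 0.0198
finger_force: 39.2
```

apply_moves(increments=[{"hand": 0.01,"x": 0,"y": 0,"z": -0.03,"ax": 0,"ay": 0,"az": 0},{"hand": 0.01,"x": 0,"y": 0,"z": -0.06,"ax": 0,"ay": 0,"az": 0},{"hand": 0.01,"x": 0,"y": 0,"z": -0.08,"ax": 0,"ay": 0,"az": 0},{"hand": 0.01,"x": 0,"y": 0,"z": -0.09,"ax": 0,"ay": 0,"az": 0},{"hand": 0.01,"x": 0,"y": 0,"z": -0.096,"ax": 0,"ay": 0,"az": 0},{"hand": 0.01,"x": 0,"y": 0,"z": -0.102,"ax": 0,"ay": 0,"az": 0},{"hand": 0.01,"x": 0,"y": 0,"z": -0.107,"ax": 0,"ay": 0,"az": 0},{"hand": 0.01,"x": 0,"y": 0,"z": -0.111,"ax": 0,"ay": 0,"az": 0},{"hand": 0.01,"x": 0,"y": 0,"z": -0.113,"ax": 0,"ay": 0,"az": 0},{"hand": 0.01,"x": 0,"y": 0,"z": -0.113,"ax": 0,"ay": 0,"az": 0}])

```text
time: 11.65
tcp_pos: [0.575, 0.0173, 0.0443]
orientation: [0.0, 0.582, 0.813, 0.001]
force: [3.4, 4.4, -1.4]
gripper_width: 0.0199
finger_force: 39.0
```

apply_moves(increments=[{"hand": 0.05,"x": 0,"y": 0,"z": 0,"ax": 0,"ay": 0,"az": 0},{"hand": 0.05,"x": 0,"y": 0,"z": 0,"ax": 0,"ay": 0,"az": 0},{"hand": 0.05,"x": 0,"y": 0,"z": 0,"ax": 0,"ay": 0,"az": 0},{"hand": 0.05,"x": 0,"y": 0,"z": 0,"ax": 0,"ay": 0,"az": 0},{"hand": 0.05,"x": 0,"y": 0,"z": 0.03,"ax": 0,"ay": 0,"az": 0},{"hand": 0.05,"x": 0,"y": 0,"z": 0.07,"ax": 0,"ay": 0,"az": 0},{"hand": 0.05,"x": 0,"y": 0,"z": 0.115,"ax": 0,"ay": 0,"az": 0},{"hand": 0.05,"x": 0,"y": 0,"z": 0.16,"ax": 0,"ay": 0,"az": 0},{"hand": 0.05,"x": 0,"y": 0,"z": 0.2,"ax": 0,"ay": 0,"az": 0},{"hand": 0.05,"x": 0,"y": 0,"z": 0.2,"ax": 0,"ay": 0,"az": 0}])

```text
time: 12.65
tcp_pos: [0.5775, 0.0164, 0.2511]
orientation: [0.005, 0.582, 0.813, 0.003]
force: [0.2, -0.5, -0.2]
gripper_width: 0.0494
finger_force: 0.0
```

```bash
python3 - <<'E'
from h import *
s0=sense();print(s0["tcp_pos"],s0["joints"])
c=get("wrist");save(c,"w5.png");t=get("top");save(t,"t5.png")
im=np.asarray(c["img"]);hsv=cv2.cvtColor(im,cv2.COLOR_RGB2HSV)
m=cv2.inRange(hsv,(0,0,190),(179,40,255)); N,l,s,ce=cv2.connectedComponentsWithStats(m)
for i in range(1,N):
    if s[i,4]>60: print(s[i],np.round(ce[i],1),np.round(onz(c,*ce[i],.075),4))
E
```

```text
[0.5774693  0.0164281  0.25108173] [-8.10836680e-02  3.68716569e-01  1.19120650e-01  1.30966762e+00
 -4.95120326e-04  1.16244459e+00]
[132  67  10  29 215] [136.8  83.1] [0.4145 0.0737 0.075 ]
[ 245   87   51  138 4565] [270.7 153.4] [0.5669 0.0448 0.075 ]
[262 102  17  17 239] [270.  109.9] [0.5526 0.0851 0.075 ]
[261 139  17  17 229] [268.8 146.8] [0.5631 0.0505 0.075 ]
[262 176  16  16 212] [269.6 183.6] [0.5756 0.0155 0.075 ]
[364 188  44  46 875] [385.2 210.4] [0.7023 0.028  0.075 ]
[404 390  15  16 108] [411.1 397.7] [ 0.9038 -0.2431  0.075 ]
```

View pics/w5.png

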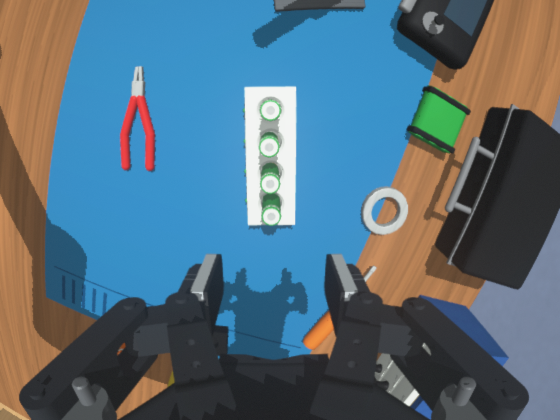

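The wrist view shows four cells standing in the tester at (270,110), (269,147), (270,184) and (272,215), so both are seated. Next is the light.

apply_moves(increments=[{"hand": 0.05,"x": -0.025,"y": 0.035,"z": 0.005,"ax": 0,"ay": 0,"az": 2},{"hand": 0.05,"x": -0.05,"y": 0.07,"z": 0.005,"ax": 0,"ay": 0,"az": 5},{"hand": 0.05,"x": -0.075,"y": 0.105,"z": 0.005,"ax": 0,"ay": 0,"az": 5.3},{"hand": 0.05,"x": -0.1,"y": 0.145,"z": 0.005,"ax": 0,"ay": 0,"az": 5.3},{"hand": 0.05,"x": -0.12,"y": 0.175,"z": 0.005,"ax": 0,"ay": 0,"az": 5.3},{"hand": 0.05,"x": -0.1345,"y": 0.1935,"z": 0.005,"ax": 0,"ay": 0,"az": 5.3},{"hand": 0.05,"x": -0.1345,"y": 0.1935,"z": 0.005,"ax": 0,"ay": 0,"az": 5.3},{"hand": 0.05,"x": -0.1345,"y": 0.1935,"z": 0.005,"ax": 0,"ay": 0,"az": 5.3}])

```text
time: 13.55
tcp_pos: [0.4388, 0.2101, 0.2479]
orientation: [-0.001, 0.544, 0.839, -0.001]
force: [1.0, -0.7, 0.4]
gripper_width: 0.0501
finger_force: 0.0
```

apply_moves(increments=[{"hand": 0.05,"x": 0,"y": 0,"z": -0.005,"ax": 3.3,"ay": -7.3,"az": 0},{"hand": 0.05,"x": 0.002,"y": 0,"z": -0.015,"ax": 6.5,"ay": -14.6,"az": 0},{"hand": 0.05,"x": 0.005,"y": 0.002,"z": -0.025,"ax": 9.8,"ay": -21.9,"az": 0},{"hand": 0.05,"x": 0.008,"y": 0.003,"z": -0.04,"ax": 13,"ay": -29.2,"az": 0},{"hand": 0.05,"x": 0.011,"y": 0.004,"z": -0.055,"ax": 16.3,"ay": -36.5,"az": 0},{"hand": 0.05,"x": 0.011,"y": 0.004,"z": -0.062,"ax": 16.3,"ay": -36.5,"az": 0},{"hand": 0.05,"x": 0.011,"y": 0.004,"z": -0.062,"ax": 16.3,"ay": -36.5,"az": 0},{"hand": 0.05,"x": 0.011,"y": 0.004,"z": -0.062,"ax": 16.3,"ay": -36.5,"az": 0}])

```text
time: 14.35
tcp_pos: [0.4507, 0.2132, 0.1867]
orientation: [0.186, 0.512, 0.788, 0.286]
force: [-0.2, -0.2, -0.9]
gripper_width: 0.0498
finger_force: 0.0
```

```bash
python3 - <<'E'
from h import *
from scipy.spatial.transform import Rotation as Ro
s=sense();q=s["orientation"];R=Ro.from_quat(np.r_[q[1:],q[0]]).as_matrix()
print(s["tcp_pos"],s["joints"],"\n",R)
c=get("wrist");save(c,"w6.png")
im=np.asarray(c["img"]);hsv=cv2.cvtColor(im,cv2.COLOR_RGB2HSV)
for n,lo,hi in(("red",(0,180,120),(5,255,255)),("yel",(20,150,100),(35,255,255))):
    m=cv2.inRange(hsv,lo,hi); N,l,st,ce=cv2.connectedComponentsWithStats(m)
    for i in range(1,N):
        if st[i,4]>40: print(n,st[i],np.round(ce[i],1),np.round(onz(c,*ce[i],.134),4))
E
```

```text
[0.45071163 0.2132149  0.18665055] [ 0.24514119 -0.25223912 -1.0076506   0.12699322  0.11015419  1.43767876] 
 [[-4.05674750e-01  7.01543855e-01  5.85887547e-01]
 [ 9.14017487e-01  3.11493025e-01  2.59892533e-01]
 [-1.73874837e-04  6.40943301e-01 -7.67588206e-01]]
red [271 210  14  12 118] [277.5 215.4] [0.4924 0.2346 0.134 ]
red [ 51 339   9  21 120] [ 54.9 347.9] [0.3636 0.1302 0.134 ]
yel [265 195  27  12 120] [278.5 199. ] [0.4885 0.2455 0.134 ]
```

View pics/w6.png

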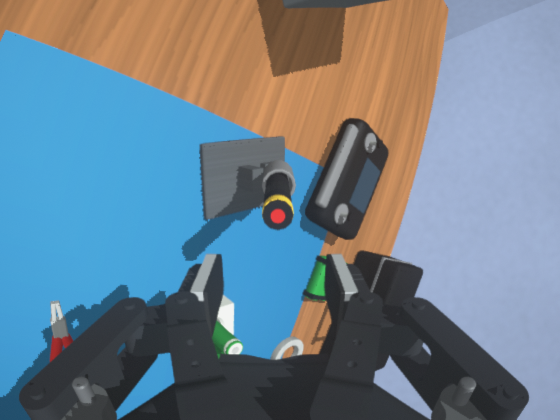

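The wrist view shows the light's tail at (278,215), ahead on the tool's centreline. It matches the top-view estimate within 2 mm.

apply_moves(increments=[{"hand": 0.05,"x": 0.02,"y": 0.009,"z": -0.026,"ax": 0,"ay": 0,"az": 0},{"hand": 0.05,"x": 0.04,"y": 0.018,"z": -0.051,"ax": 0,"ay": 0,"az": 0},{"hand": 0.05,"x": 0.058,"y": 0.027,"z": -0.075,"ax": 0,"ay": 0,"az": 0},{"hand": 0.05,"x": 0.0705,"y": 0.033,"z": -0.091,"ax": 0,"ay": 0,"az": 0},{"hand": 0.05,"x": 0.0705,"y": 0.033,"z": -0.091,"ax": 0,"ay": 0,"az": 0},{"hand": 0.05,"x": 0.0705,"y": 0.033,"z": -0.091,"ax": 0,"ay": 0,"az": 0}])

```text
time: 15.0
tcp_pos: [0.5207, 0.2471, 0.0953]
orientation: [0.185, 0.512, 0.789, 0.286]
force: [-0.7, 0.8, -0.2]
gripper_width: 0.0501
finger_force: 0.0
```

apply_moves(increments=[{"hand": 0.03,"x": 0,"y": 0,"z": 0,"ax": 0,"ay": 0,"az": 0},{"hand": 0.01,"x": 0,"y": 0,"z": 0,"ax": 0,"ay": 0,"az": 0},{"hand": 0.01,"x": 0,"y": 0,"z": 0,"ax": 0,"ay": 0,"az": 0},{"hand": 0.01,"x": 0,"y": 0,"z": 0,"ax": 0,"ay": 0,"az": 0},{"hand": 0.01,"x": 0,"y": 0,"z": 0,"ax": 0,"ay": 0,"az": 0}], newtons=50)

```text
time: 15.5
tcp_pos: [0.5214, 0.2474, 0.0977]
orientation: [0.187, 0.511, 0.788, 0.288]
force: [-5.7, -3.4, 8.2]
gripper_width: 0.0206
finger_force: 48.6
```

apply_moves(increments=[{"hand": 0.01,"x": -0.006,"y": -0.0027,"z": 0.0078,"ax": 0,"ay": 0,"az": 0},{"hand": 0.01,"x": -0.015,"y": -0.0067,"z": 0.0196,"ax": 0,"ay": 0,"az": 0},{"hand": 0.01,"x": -0.024,"y": -0.0107,"z": 0.0313,"ax": 0,"ay": 0,"az": 0},{"hand": 0.01,"x": -0.033,"y": -0.0147,"z": 0.043,"ax": 0,"ay": 0,"az": 0},{"hand": 0.01,"x": -0.041,"y": -0.0183,"z": 0.0535,"ax": 0,"ay": 0,"az": 0},{"hand": 0.01,"x": -0.041,"y": -0.0183,"z": 0.08,"ax": 0,"ay": 0,"az": 0},{"hand": 0.01,"x": -0.041,"y": -0.0183,"z": 0.12,"ax": 0,"ay": 0,"az": 0},{"hand": 0.01,"x": -0.041,"y": -0.0183,"z": 0.16,"ax": 0,"ay": 0,"az": 0},{"hand": 0.01,"x": -0.041,"y": -0.0183,"z": 0.16,"ax": 0,"ay": 0,"az": 0},{"hand": 0.01,"x": -0.041,"y": -0.0183,"z": 0.16,"ax": 0,"ay": 0,"az": 0},{"hand": 0.01,"x": -0.041,"y": -0.0183,"z": 0.16,"ax": 0,"ay": 0,"az": 0}])

```text
time: 16.6
tcp_pos: [0.4786, 0.2287, 0.254]
orientation: [0.185, 0.512, 0.789, 0.286]
force: [-0.1, -0.4, -1.7]
gripper_width: 0.021
finger_force: 49.5
```

apply_moves(increments=[{"hand": 0.01,"x": 0,"y": 0,"z": 0.01,"ax": -3.3,"ay": 7.3,"az": 0},{"hand": 0.01,"x": 0,"y": -0.01,"z": 0.02,"ax": -6.5,"ay": 14.6,"az": 0},{"hand": 0.01,"x": 0.005,"y": -0.025,"z": 0.02,"ax": -9.8,"ay": 21.9,"az": 0},{"hand": 0.01,"x": 0.015,"y": -0.045,"z": 0.02,"ax": -13,"ay": 29.2,"az": 0},{"hand": 0.01,"x": 0.025,"y": -0.07,"z": 0.02,"ax": -16.3,"ay": 36.5,"az": 0},{"hand": 0.01,"x": 0.04,"y": -0.1,"z": 0.02,"ax": -16.3,"ay": 36.5,"az": 0},{"hand": 0.01,"x": 0.055,"y": -0.13,"z": 0.02,"ax": -16.3,"ay": 36.5,"az": 0},{"hand": 0.01,"x": 0.07,"y": -0.16,"z": 0.02,"ax": -16.3,"ay": 36.5,"az": 0},{"hand": 0.01,"x": 0.085,"y": -0.185,"z": 0.02,"ax": -16.3,"ay": 36.5,"az": 0},{"hand": 0.01,"x": 0.09,"y": -0.1955,"z": 0.005,"ax": -16.3,"ay": 36.5,"az": 0},{"hand": 0.01,"x": 0.09,"y": -0.1955,"z": -0.015,"ax": -16.3,"ay": 36.5,"az": 0},{"hand": 0.01,"x": 0.09,"y": -0.1955,"z": -0.035,"ax": -16.3,"ay": 36.5,"az": 0},{"hand": 0.01,"x": 0.09,"y": -0.1955,"z": -0.036,"ax": -16.3,"ay": 36.5,"az": 0},{"hand": 0.01,"x": 0.09,"y": -0.1955,"z": -0.036,"ax": -16.3,"ay": 36.5,"az": 0},{"hand": 0.01,"x": 0.09,"y": -0.1955,"z": -0.036,"ax": -16.3,"ay": 36.5,"az": 0},{"hand": 0.01,"x": 0.09,"y": -0.1955,"z": -0.036,"ax": -16.3,"ay": 36.5,"az": 0},{"hand": 0.01,"x": 0.09,"y": -0.1955,"z": -0.036,"ax": -16.3,"ay": 36.5,"az": 0}])

```text
time: 18.3
tcp_pos: [0.5708, 0.0337, 0.2213]
orientation: [0.001, 0.544, 0.839, 0.0]
force: [0.0, -0.7, -1.1]
gripper_width: 0.0207
finger_force: 49.6
```

```bash
python3 - <<'E'
from h import *
s=sense();print(s["tcp_pos"],s["orientation"],np.abs(s["joint_velocities"]).max(),s["force"])
c=get("scene")
im=np.asarray(c["img"])[130:280,240:400]
cv2.imwrite("pics/fin.png",cv2.resize(im,None,fx=4,fy=4,interpolation=cv2.INTER_CUBIC)[:,:,::-1])
E
```

```text
[0.57078646 0.03372575 0.22128236] [8.24129795e-04 5.44100986e-01 8.39019191e-01 4.84281564e-04] 0.0037243055009370525 [ 0.02973993 -0.73586478 -1.09506769]
```

View pics/fin.png

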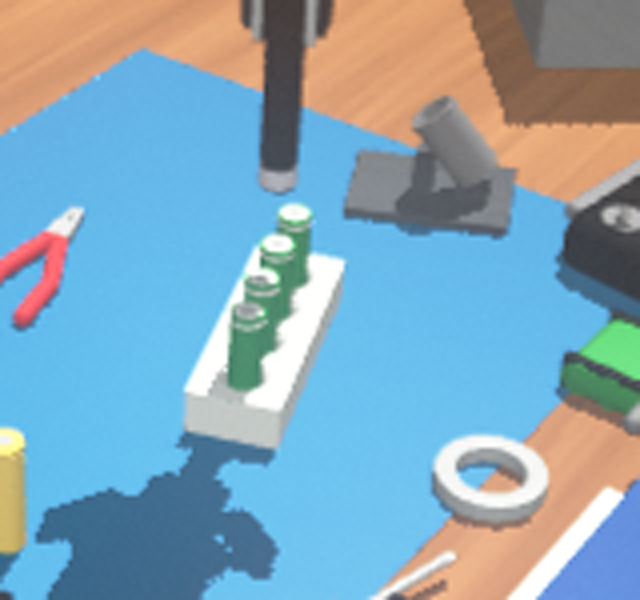

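The scene view shows the light upright with its lens at (278,185) above the four seated cells, touching nothing.

```bash
python3 -c "
from h import *
print(close_job())"
```

```text
the job is handed in; nothing more can be done
None
```

Job handed in at about 18 s: both green cells are seated in the tester's two empty bores, and the light is held upright and still about 5 cm above the cells over the tester's middle; the hand-in call returned no verdict.

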